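# Clamp a tip rack in its dock with a gated knob

### The job

Clamp the yellow pipette-tip rack in its dock: with the fingertips push the red knob along the long leg of its L-shaped slot until it reaches the corner, so that the jaw slides the rack home against the end stop, then push the knob sideways to the end of the short leg, by the green mark, so that it stays locked. Only push the knob, without forcing it: do not pinch it, do not touch or lift the rack, leave the other things where they stand, and finish clear of everything.

Things in the scene. Friction and masses are not known exactly. Their poses are not given: they have to be found in the camera images.
- dock: Fixed rack dock, grey base 140 x 342 x 10 mm, origin under its middle, z up. +y: clamping direction, from the white slotted deck to the end stop (face at y 155 mm); +x: direction of the slot's short leg. Deck 130 x 130 mm (x -65 to 65, y -160 to -30), top at z 50. Two guides 20 mm high flank the rack, which stays 95 mm or more from the knob's axis.
- slot_corner (a point): Middle of the slot's corner, in the deck's top face (dock frame x -20, y -80, z 50 mm). The slot is 13 mm wide; its long leg comes to the corner along dock +y from y -125, its short leg goes on from the corner along dock +x.
- slot_end (a point): Where the knob's axis stands when locked, at the end of the short leg, in the deck's top face (dock frame x 18, y -80, z 50 mm); 21 mm further on is a green square mark.
- knob (a point): Centre of the red round knob, 30 mm across and 41 mm high, which stands on a 10 mm steel pin in the slot; its underside is 6 mm and its top 47 mm above the deck. Captive: it slides in the slot, cannot be lifted, has 1.5 mm of play each way in the slot, and stays where it is left (no spring).
- clamp (a joint): Travel of knob and jaw along the long leg (dock +y), m: 0 with the knob at the near end of the long leg, 0.045 at the corner (stops at about 0.0465). Sliding friction about 1.5 N, with the rack in front about 3 N.
- lock_pin (a joint): Travel of the knob along the short leg (dock +x), m: 0 in the long leg, 0.038 locked at the end (stops at about 0.0395). The slot's walls allow it only when clamp is above about 0.0435. Friction about 1.2 N.
- yellow_rack: Loose pipette-tip rack, yellow base and pale lid, 83 x 121 x 72 mm, 0.14 kg; origin at the centre of its underside, 121 mm along its y. It stands on the dock's base between the guides (3 mm of play each side), short of the end stop.
- rack_home (a point): Fixed point of the dock: where the rack's origin is when the rack touches the end stop (dock frame y 94.5, z 10 mm).
- timer: Pale grey bench timer 70 x 62 x 20 mm, bystander; origin under its centre. It stands in front of a big grey water bath, fixed at the table's left side (x about 0.38 to 0.82 m, y above 0.45 m) and less than 0.32 m high: pass over it or round it.
- petri: Clear petri dish 68 mm across, 14 mm high, bystander; origin under its centre.
- tape: Green tape roll 68 mm across, 19 mm high, bystander; origin under its centre.
- beaker: Glass beaker 74 mm across, 80 mm high, bystander; origin under its centre.
- blue_cap_bottle: Glass bottle with blue cap, 72 mm across, 139 mm high, bystander; origin under its centre.
Not all that is in view belongs to the job. What is shaped like the yellow_rack but pink is not meant.

How it is judged (in metres and radians):
On the way, in this order (a step that is already met when the one before it is completed fails the run):
1. the knob has been pushed along the long leg to the corner (value of joint clamp above 0.042 m), for 0.05 s.
2. the knob has been pushed to the end of the short leg (value of joint lock_pin above 0.033 m), for 0.1 s.
At the end, for the whole second after the job is handed in: The knob is in the short leg, within 5 mm of its end (lock_pin above 0.033 m, clamp above 0.041 m), and the rack stands still and flat in the dock, within 7 mm of the end stop and between the guides (value of joint clamp above 0.041 m and value of joint lock_pin above 0.033 m and y of yellow_rack in the frame of rack_home between -0.007 and 0.004 m and x of yellow_rack in the frame of rack_home between -0.007 and 0.007 m and angle between yellow_rack's own z axis and vertical below 0.06 rad and linear speed of yellow_rack below 0.02 m/s); the robot touches nothing.
It fails at once if the knob is pinched (pressed on two opposite sides at once) ((contact force between the fingers and knob_q0 above 1 N and contact force between the fingers and knob_q2 above 1 N) or (contact force between the fingers and knob_q1 above 1 N and contact force between the fingers and knob_q3 above 1 N)).
It fails at once if the rack is lifted or tipped (z of yellow_rack in the frame of rack_home above 0.012 m or angle between yellow_rack's own z axis and vertical above 0.2 rad).
It fails at once if the robot touches the rack (contact force between any of the fingers, the arm and yellow_rack above 1 N).
It fails at once if the knob is forced (more than 40 N) (contact force between the fingers and lock_pin above 40 N).
It fails at once if a bystander is moved by more than 20 mm (distance of any of timer, petri, tape, beaker, blue_cap_bottle from where it was at the start of the episode above 0.02 m).
It also fails if it takes over 53 s, if anything falls off the work surface, if the arm or the gripper's body presses on something with over 40 N, if the wrist force passes 120 N, or if a joint passes its speed limit or range.

### The arm

A 7-joint arm with a two-finger parallel gripper is mounted at the origin on a cart in front of the work surface, level with it; the furniture and walls round the work are solid. World frame = base frame: x ahead of the robot, y to its left, z up, the work surface at z = 0. Lengths are in m, angles in degrees, forces in N, time in s.
With the tool pointing down it reaches from about 0.4 to 0.85 m from the base axis. Payload 4.5 kg.
Tool frame: the origin (TCP) lies at the very end of the fingers, on their centre line; the grasp point (between the pads) lies 19 mm behind it; z points along the fingers, y is the line along which they close (so a half turn about z gives the same grasp; the last joint's range is limited). The gripper opens to 88 mm and grips with 3 to 60 N. Pads are 18 mm wide; open, the fingers measure 123 mm over their backs; the gripper's body (75 mm by 187 mm) begins 45 mm behind the grasp point.
Start: joints at [74.072, 39.483, -11.15, 89.685, 9.013, 51.709, -12.324], TCP at [0.192, -0.595, 0.239] pointing down, gripper open.
Joint ranges: [-172.22, 172.22], [-26.19, 119.32], [-84.43, 86.54], [7.71, 146.69], [-57.33, 237.33], [2.42, 119.75], [-152.13, 152.13]. Speed limits (degrees/s): [147.25, 147.25, 180, 180, 180, 180, 180].

### API

Orientations are given as [roll, pitch, yaw] about the fixed x, y, z axes, in that order (R = Rz(yaw) Ry(pitch) Rx(roll)).
In Python, from cell import status, vision, ticket gives the robot as it stands.
- The arm moves only by the shell command python3 -m jog 'ROWS' [FORCE]. ROWS is JSON, a list that holds one entry, the list of rows, each a list of 7 numbers: the turn, a rotation vector about the tool's x, y, z in rad, then the shift along the tool's x, y, z in mm, then the finger opening in mm, from 0 to 88.1. In form: [[[rx, ry, rz, tx, ty, tz, gripper], ...]]. A call has 1 to 20 rows; each row shifts and turns the commanded pose from where the row before left it, along the tool's axes as they then stand; what a row does not reach is not made up. A row lasts 1/12 s, in which the tool goes at most 41.7 mm and 7.16 degrees, less where a joint would pass 70% of its speed; a pose out of reach is approached as far as the arm can. A call with a gripper value outside its range is refused whole. The fingers move at their own pace and stop on an object; FORCE is the grip in N (left out, the last holds). Time passes only in rows, so rows that do not move let the fingers close. It gives the time, the measured TCP pose, the force, the opening and the grip force at its end, in the units of the state.
- status.observe(): the state, without advancing time (a new reading comes with each control period).
- vision.snapshot(name): name is "scene" or "top"; returns (picture, depth): 420x560x3 uint8, red, green, blue; 420x560 float32, m along the optical axis (not along the pixel's ray), 0 where there is no reading.
- vision.camera_info(name): a dict with "fx", "fy", "cx", "cy" (pixels), "R" (3x3) and "t" (3): a world point X has camera coordinates R X + t. Camera axes: x right, y down, z forward; pixel columns grow to the right and rows downward; lengths in m; the calibration is good to about 2 mm. A picture is of the moment at which its call begins. camera_info takes no time and is no camera call.
- ticket.sign_off(): hands the job in; it is judged then, once.
The state is a dict: "clock": time; "joint_positions": joint angles; "joint_vel": joint speeds; "joint_torque": joint torques, N m; "ee_pos": TCP position; "tcp_rot": TCP orientation; "force": force on the tool from outside, world axes, zero at the start; "ft_torque": the same for the moment, N m; "width": finger opening in m; "grasp_force": force on a finger pad.
Only numpy, scipy, OpenCV 4.12 (cv2) and the standard library are available. Lean on these libraries where they do the work, as an engineer would, in place of code of your own. Each camera call takes 0.05 s, during which the arm holds its last target. There are 200 camera calls.

## Working session

There is one attempt and no reset: what is moved stays moved. The work goes in short steps, Python scripts to look and compute and a shell command to move; the robot and the scene stay as the last step left them, time stands still between calls to the robot, and variables do not carry over. Pictures are saved under pics/ and viewed, at most 10 in all, crops included, and the job is handed in when it is done.

```bash
mkdir -p pics; ls; python3 - <<'E'
from cell import status, vision
import cv2,numpy as np
s=status.observe();print({k:s[k] for k in('clock','ee_pos','tcp_rot','width','force')})
for n in('scene','top'):
    p,d=vision.snapshot(n);cv2.imwrite(f'pics/{n}0.png',p[:,:,::-1]);np.savez(f'pics/{n}0.npz',p=p,d=d)
    c=vision.camera_info(n);print(n,c['fx'],c['cx'],c['cy'],np.round(c['R'],3).tolist(),c['t'])
E
```

```text
pics
{'clock': 0.0, 'ee_pos': array([ 0.19148461, -0.59428197,  0.23792876]), 'tcp_rot': array([-1.79895928e+02,  8.51409955e-03,  1.78688788e+01]), 'width': 0.08832586096600281, 'force': array([-0.81264075,  0.2926153 ,  0.18190397])}
scene 504.2994362049025 273.45483446245277 205.41827060046575 [[0.514, 0.858, -0.001], [0.628, -0.378, -0.68], [-0.583, 0.349, -0.733]] [-0.28686055 -0.28413018  2.07986252]
top 520.1199377265814 281.0341490891568 202.97504729085048 [[0.009, -1.0, 0.005], [-0.984, -0.01, -0.178], [0.178, -0.003, -0.984]] [-0.01370723  0.56221385  1.61475841]
```

View pics/scene0.png

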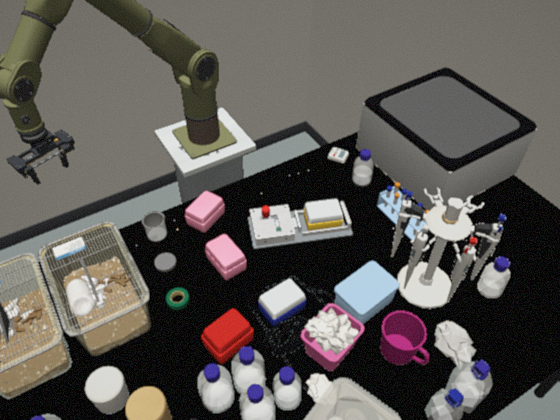

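View pics/top0.png

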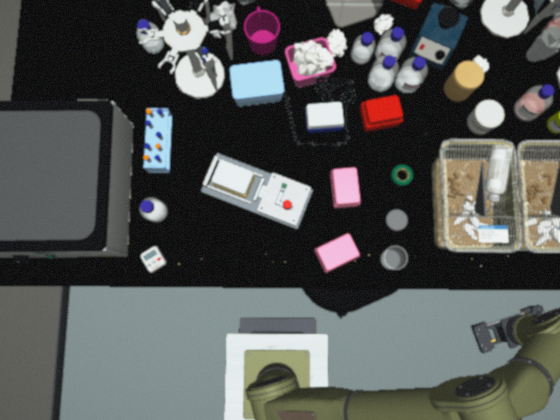

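The scene view shows the dock at about (300,222): red knob at (266,211), yellow rack with pale lid at (325,213). In the top view the knob is at (287,205), the rack at (232,178) and the green mark at about (284,187). Candidates for the rack, in top-view pixels: yellow (232,178), pink (345,187), pink (337,253), blue/white (324,117). Only the yellow one stands in the dock. I'll measure it and enlarge a crop.

```bash
cat > h.py <<'E'
import numpy as np,cv2
from cell import vision
def ray(n,uv):
    c=vision.camera_info(n);R=np.array(c['R']);t=np.array(c['t'])
    uv=np.atleast_2d(uv).astype(float)
    d=np.c_[(uv[:,0]-c['cx'])/c['fx'],(uv[:,1]-c['cy'])/c['fy'],np.ones(len(uv))]@R
    return -R.T@t,d
def plane(n,uv,z):
    o,d=ray(n,uv);return o+d*((z-o[2])/d[:,2])[:,None]
def tri(a,b):  # two (name,uv)
    A=[];B=[]
    for n,uv in(a,b):
        o,d=ray(n,uv);d=d[0]/np.linalg.norm(d[0]);P=np.eye(3)-np.outer(d,d);A.append(P);B.append(P@o)
    A=np.vstack(A);B=np.hstack(B);x=np.linalg.lstsq(A,B,rcond=None)[0];return x,np.linalg.norm(A@x-B)
def cents(m,box):
    x0,y0,x1,y1=box;k=np.zeros_like(m);k[y0:y1,x0:x1]=m[y0:y1,x0:x1]
    n,l,s,c=cv2.connectedComponentsWithStats(k);return sorted([(int(s[i,4]),c[i].round(1).tolist(),s[i,:4].tolist()) for i in range(1,n)],reverse=True)[:4],k
def masks(p):
    h=cv2.cvtColor(p,cv2.COLOR_RGB2HSV);H,S,V=cv2.split(h)
    red=(((H<8)|(H>172))&(S>130)&(V>80)).astype('u1'); green=((H>40)&(H<90)&(S>70)&(V>50)).astype('u1')
    white=((S<40)&(V>190)).astype('u1'); grey=((V>90)).astype('u1');yel=((H>15)&(H<35)&(S>90)&(V>90)).astype('u1')
    return dict(red=red,green=green,white=white,grey=grey,yel=yel)
BOX=dict(top=(198,148,316,232),scene=(244,192,356,252))
E
python3 - <<'E'
from h import *
out=[]
for n in('top','scene'):
    z=np.load(f'pics/{n}0.npz');p=z['p'];M=masks(p)
    for k in('red','green','yel'):print(n,k,cents(M[k],BOX[n])[0][:3])
    _,g=cents(M['grey'],BOX[n]);C=max(cv2.findContours(g,0,2)[0],key=cv2.contourArea)
    P=plane(n,C[:,0,:],.01);r=cv2.minAreaRect((P[:,:2]*1000).astype('f4'));print('base',n,r,cv2.boxPoints(r).round().tolist())
    _,g=cents(M['white'],BOX[n]);C=max(cv2.findContours(g,0,2)[0],key=cv2.contourArea)
    P=plane(n,C[:,0,:],.05);r=cv2.minAreaRect((P[:,:2]*1000).astype('f4'));print('deck',n,r)
    x0,y0,x1,y1=BOX[n];out.append(cv2.resize(p[y0:y1,x0:x1,::-1],(560,int(560*(y1-y0)/(x1-x0))),interpolation=cv2.INTER_CUBIC)[:298])
cv2.imwrite('pics/crop.png',np.vstack(out))
E
```

```text
top red [(52, [286.8, 204.3], [283, 201, 8, 8])]
top green [(12, [283.5, 185.5], [282, 184, 4, 4])]
top yel [(48, [233.6, 191.5], [215, 185, 34, 13]), (4, [252.5, 179.5], [252, 178, 2, 4]), (2, [250.0, 185.5], [250, 185, 1, 2])]
base top ((615.9063720703125, 73.9294662475586), (349.3327331542969, 150.63101196289062), 69.32520294189453) [[484.0, -63.0], [625.0, -116.0], [748.0, 211.0], [607.0, 264.0]]
deck top ((581.57568359375, -5.367149353027344), (159.8734893798828, 132.65325927734375), 69.02837371826172)
scene red [(76, [265.2, 210.5], [262, 205, 7, 13])]
scene green [(7, [277.9, 228.7], [277, 228, 3, 3])]
scene yel [(260, [321.9, 223.3], [303, 208, 41, 22])]
base scene ((595.54296875, 81.87882232666016), (354.61083984375, 187.92510986328125), 69.03025817871094) [[444.0, -50.0], [620.0, -117.0], [747.0, 214.0], [571.0, 281.0]]
deck scene ((581.1942138671875, -13.1064453125), (144.80130004882812, 131.8052978515625), 68.9616470336914)
```

View pics/crop.png

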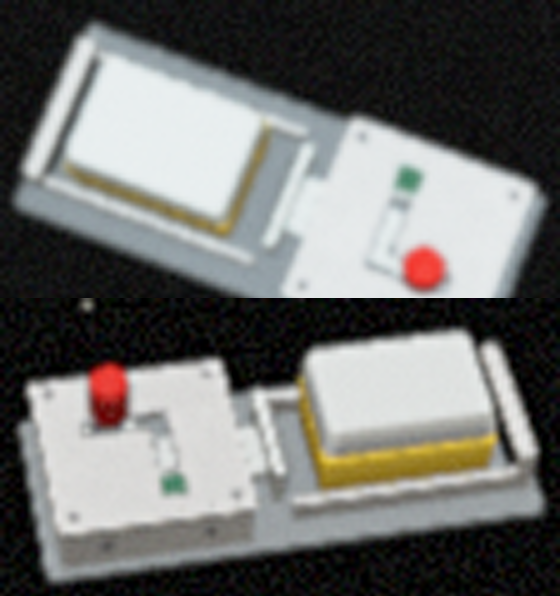

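The crop confirms the yellow rack, red knob, L slot and green mark. The slot's free leg runs towards the mark, as described. Next I'll work out the dock frame and the knob.

```bash
python3 - <<'E'
from h import *
f=lambda *a:print(*[np.round(x*1000,1) if not isinstance(x,str) else x for x in a])
g,e=tri(('top',[283.5,185.5]),('scene',[277.9,228.7]));f('green',g,e)
k,e=tri(('top',[286.8,204.3]),('scene',[265.2,210.5]));f('knob',k,e)
gt=plane('top',[283.5,185.5],.05)[0];gs=plane('scene',[277.9,228.7],.05)[0];f(gt,gs)
kt=plane('top',[286.8,204.3],.092)[0];ks=plane('scene',[265.2,210.5],.079)[0];f('k',kt,ks)
a=np.deg2rad(69.1);Y=np.array([np.cos(a),np.sin(a)]);X=np.array([Y[1],-Y[0]]);Rm=np.array([X,Y])
G=(gt+gs)[:2]/2;O=G-39*X/1000+80*Y/1000;f('dock origin from green',O)
# base from top view: far corners trustworthy; base centre estimate check
for kk in(kt,ks):f('knob in dock',Rm@(kk[:2]-O))
for n,w in(('top',[[286.8,204.3]]),):pass
z=np.load('pics/top0.npz');M=masks(z['p']);
# deck pts from depth
for n in('top','scene'):
    z=np.load(f'pics/{n}0.npz');D=z['d'];x0,y0,x1,y1=BOX[n];v,u=np.mgrid[y0:y1,x0:x1];uv=np.c_[u.ravel(),v.ravel()]
    o,d=ray(n,uv);P=o+d*D[y0:y1,x0:x1].reshape(-1,1)
    L=np.c_[(P[:,:2]-O)@Rm.T,P[:,2]]*1000
    s=L[(abs(L[:,2]-50)<5)];r=s[(abs(s[:,0])<90)&(s[:,1]<-15)&(s[:,1]>-180)];print(n,'deck',np.percentile(r,[1,50,99],axis=0).round(1).tolist(),len(r))
    q=L[(L[:,2]>76)&(L[:,1]>-20)];print('lid',np.percentile(q,[2,50,98],axis=0).round(1).tolist(),len(q))
    q=L[(L[:,2]>70)&(L[:,1]<-40)&(L[:,1]>-200)&(abs(L[:,0])<80)];print('knob',np.percentile(q,[3,50,97],axis=0).round(1).tolist(),len(q))
E
```

```text
green [618.8 -17.4  50.4] 2.4
knob [552.  -27.5  82.8] 1.5
[619.7 -15.9  50. ] [617.9 -18.9  50. ]
k [550.8 -26.4  92. ] [548.6 -26.7  79. ]
dock origin from green [610.9  71.3]
knob in dock [ -21.3 -112.7]
knob in dock [ -23.3 -113.8]
top deck [[-63.8, -160.2, 45.1], [6.5, -92.8, 50.6], [67.8, -29.6, 54.8]] 1247
lid [[-34.4, 26.1, 76.5], [1.7, 81.0, 82.4], [38.5, 135.3, 90.0]] 797
knob [[-31.8, -126.5, 80.6], [-19.8, -113.6, 95.2], [-6.8, -101.0, 103.1]] 76
scene deck [[-63.7, -160.8, 45.1], [12.3, -92.2, 49.2], [68.6, -30.5, 54.5]] 930
lid [[-33.3, 25.5, 76.3], [6.7, 80.3, 80.4], [41.4, 133.8, 86.2]] 519
knob [[-29.0, -128.1, 72.0], [-12.2, -115.3, 89.9], [-3.4, -101.9, 97.8]] 80
```

Everything checks out: deck height is 50 mm, deck and base sizes match, and the knob is at dock (-20.5, -113.5), so clamp starts near 0.012. Plan: close the fingers with yaw 69°, so tool x is dock +y and tool y is dock +x. First I turn and close the fingers.

```bash
python3 -m jog '[[[0,0,-0.112,0,0,0,0],[0,0,-0.112,0,0,0,0],[0,0,-0.112,0,0,0,0],[0,0,-0.112,0,0,0,0],[0,0,-0.112,0,0,0,0],[0,0,-0.112,0,0,0,0],[0,0,-0.112,0,0,0,0],[0,0,-0.112,0,0,0,0]]]' 20
cat > go.py <<'E'
import sys,numpy as np
from cell import status
from scipy.spatial.transform import Rotation as Ro
O=np.array([.6122,.0708]);a=np.deg2rad(69.1);Y=np.array([np.cos(a),np.sin(a)]);X=np.array([Y[1],-Y[0]])
s=status.observe();R=Ro.from_euler('xyz',s['tcp_rot'],degrees=True)
p=s['ee_pos'];q=p[:2]-O
print('t',round(s['clock'],2),'dock',(np.array([q@X,q@Y,p[2]])*1000).round(1),'rot',s['tcp_rot'].round(2),'F dock',np.round([s['force'][:2]@X,s['force'][:2]@Y,s['force'][2]],2),'w',s['width'],'j',np.round(s['joint_positions'],0))
if len(sys.argv)>3:
    d=np.array(sys.argv[1:4],float)/1000;w=np.r_[O+d[0]*X+d[1]*Y,d[2]]
    print('tool shift mm',(R.inv().apply(w-p)*1000).round(1),'world target',w.round(3), 'rotvec to aim',(R.inv()*Ro.from_euler('xyz',[180,0,69.1],degrees=True)).as_rotvec().round(4))
E
python3 go.py -20 -165 238
```

```text
clock: 0.77
ee_pos: [0.1915, -0.5946, 0.2383]
tcp_rot: [-180.0, -0.0, 69.5]
force: [-0.1, -1.0, -1.0]
width: 0.0367
grasp_force: 0.0
t 0.77 dock [-155.7 -771.7  238.3] rot [-1.7996e+02 -4.0000e-02  6.9520e+01] F dock [ 0.24 -0.95 -0.99] w 0.03666761832368312 j [ 82.  41. -26.  89.  21.  55.  29.]
tool shift mm [6.057e+02 1.401e+02 5.000e-01] world target [ 0.535 -0.076  0.238] rotvec to aim [-0.0007 -0.0006  0.0073]
```

```bash
python3 -m jog '[[[0,0,0.007,18,4,0,0],[0,0,0,38,8.75,0,0],[0,0,0,38,8.75,0,0],[0,0,0,38,8.75,0,0],[0,0,0,38,8.75,0,0],[0,0,0,38,8.75,0,0],[0,0,0,38,8.75,0,0],[0,0,0,38,8.75,0,0],[0,0,0,38,8.75,0,0],[0,0,0,38,8.75,0,0],[0,0,0,38,8.75,0,0],[0,0,0,38,8.75,0,0],[0,0,0,38,8.75,0,0],[0,0,0,38,8.75,0,0],[0,0,0,38,8.75,0,0],[0,0,0,38,8.75,0,0],[0,0,0,10,3,0,0],[0,0,0,0,0,0,0]]]'
python3 go.py -20 -165 66
```

```text
clock: 2.27
ee_pos: [0.5386, -0.0828, 0.2386]
tcp_rot: [180.0, -0.2, 69.2]
force: [-0.6, -0.4, 0.4]
width: 0.0006
grasp_force: 0.0
t 2.27 dock [ -13.9 -169.8  238.6] rot [ 1.7997e+02 -1.7000e-01  6.9190e+01] F dock [-0.39 -0.57  0.38] w 0.0005962327370445946 j [ 18.  34. -23. 103.  18.  46. -35.]
tool shift mm [  4.3  -6.2 172.7] world target [ 0.535 -0.076  0.066] rotvec to aim [ 0.0006 -0.003   0.0016]
```

```bash
python3 -m jog '[[[0,0,0,4,-6,30,0],[0,0,0,0,0,35,0],[0,0,0,0,0,35,0],[0,0,0,0,0,35,0],[0,0,0,0,0,25,0],[0,0,0,0,0,12,0],[0,0,0,0,0,0,0]]]'
python3 go.py -20 -145 66
python3 - <<'E'
from h import *
o=[]
for n in('top','scene'):
    p,d=vision.snapshot(n);x0,y0,x1,y1=BOX[n];y0-=12;o.append(cv2.resize(p[y0:y1,x0:x1+20,::-1],(500,290),interpolation=cv2.INTER_CUBIC))
    print(n,cents(masks(p)['red'],BOX[n])[0][:2])
cv2.imwrite('pics/b.png',np.vstack(o))
E
```

```text
clock: 2.85
ee_pos: [0.5294, -0.0835, 0.0639]
tcp_rot: [-179.6, 0.2, 68.7]
force: [0.2, 0.0, -0.3]
width: 0.0003
grasp_force: 0.0
t 2.85 dock [ -22.3 -173.7   63.9] rot [-179.65    0.22   68.69] F dock [ 0.18  0.12 -0.34] w 0.0003272714482848273 j [ 12.  49. -13. 112.  27.  22. -44.]
tool shift mm [28.7  2.1 -2.3] world target [ 0.542 -0.058  0.066] rotvec to aim [-0.0061  0.0038 -0.0071]
top [(50, [286.7, 204.3], [283, 201, 8, 8])]
scene [(80, [265.0, 210.6], [262, 205, 7, 13])]
```

View pics/b.png

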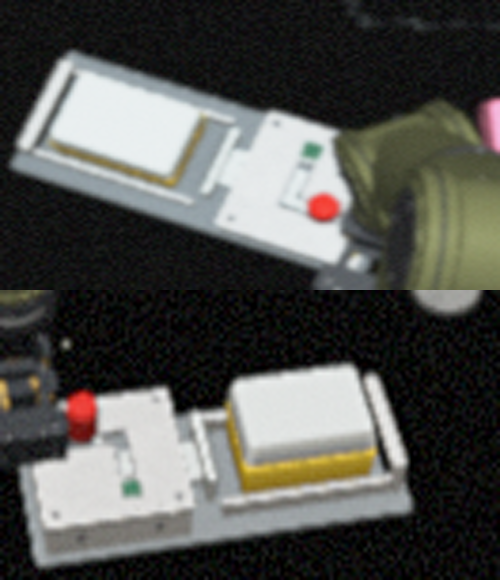

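The gripper is clear, just behind the knob (top crop ~(345,235), knob at (323,208)). The knob has not moved. I advance to just short of contact.

```bash
python3 -m jog '[[[-0.006,0.004,-0.007,10,1,-2,0],[0,0,0,10,1,0,0],[0,0,0,8,0,0,0],[0,0,0,4,0,0,0],[0,0,0,3,0,0,0],[0,0,0,0,0,0,0]]]'; python3 go.py -20 -125 66
python3 -m jog '[[[0,0,0,3,0,0,0],[0,0,0,3,0,0,0],[0,0,0,3,0,0,0],[0,0,0,0,0,0,0]]]'; python3 go.py -20 -110 66
```

```text
clock: 3.45
ee_pos: [0.5475, -0.0484, 0.0692]
tcp_rot: [179.6, -0.3, 69.3]
force: [-0.4, -0.3, 0.1]
width: 0.0001
grasp_force: 0.0
t 3.45 dock [ -17.9 -134.5   69.2] rot [179.61  -0.25  69.27] F dock [-0.32 -0.42  0.15] w 0.00011008837125819839 j [  8.  49. -13. 110.  26.  23. -45.]
tool shift mm [ 9.5 -2.1  3.2] world target [ 0.549 -0.039  0.066] rotvec to aim [ 0.0068 -0.0044  0.003 ]
clock: 3.78
ee_pos: [0.5504, -0.0404, 0.0688]
tcp_rot: [179.7, -0.2, 69.2]
force: [-0.4, -1.1, 0.4]
width: 0.0007
grasp_force: 0.4
t 3.78 dock [ -18.1 -125.9   68.8] rot [179.65  -0.25  69.23] F dock [-0.02 -1.17  0.36] w 0.000655507584462888 j [  7.  49. -13. 110.  26.  23. -46.]
tool shift mm [15.9 -1.9  2.9] world target [ 0.554 -0.025  0.066] rotvec to aim [ 0.006  -0.0043  0.0023]
```

```bash
cat > k.py <<'E'
from h import *
O=np.array([.6122,.0708]);a=np.deg2rad(69.1);Y=np.array([np.cos(a),np.sin(a)]);X=np.array([Y[1],-Y[0]])
for n,z in(('top',.092),('scene',.079)):
    p,d=vision.snapshot(n);b=BOX[n];c=cents(masks(p)['red'],b)[0][:1]
    if c:
        w=plane(n,c[0][1],z)[0][:2]-O;print(n,c[0],'knob dock',(np.array([w@X,w@Y])*1000).round(1))
E
python3 k.py
python3 -m jog '[[[0,0,0,3,0,1,0],[0,0,0,3,0,1,0],[0,0,0,3,0,0,0],[0,0,0,0,0,0,0]]]'; python3 go.py -20 -104 66; python3 k.py
```

```text
clock: 4.22
ee_pos: [0.5536, -0.0316, 0.0667]
tcp_rot: [179.7, -0.3, 69.3]
force: [-0.3, 0.7, -0.8]
width: 0.0005
grasp_force: 0.3
t 4.22 dock [ -18.3 -116.5   66.7] rot [179.67  -0.26  69.26] F dock [-0.51  0.59 -0.78] w 0.0005375950106769553 j [  6.  50. -13. 109.  26.  24. -47.]
tool shift mm [12.5 -1.7  0.8] world target [ 0.556 -0.019  0.066] rotvec to aim [ 0.0058 -0.0046  0.0028]
```

```bash
python3 - <<'E'
from h import *
o=[]
for n in('top','scene'):
    p,d=vision.snapshot(n);x0,y0,x1,y1=BOX[n];y0-=12;o.append(cv2.resize(p[y0:y1,x0-20:x1+20,::-1],(560,295),interpolation=cv2.INTER_CUBIC))
cv2.imwrite('pics/c.png',np.vstack(o))
E
```

```text
(no output)
```

View pics/c.png

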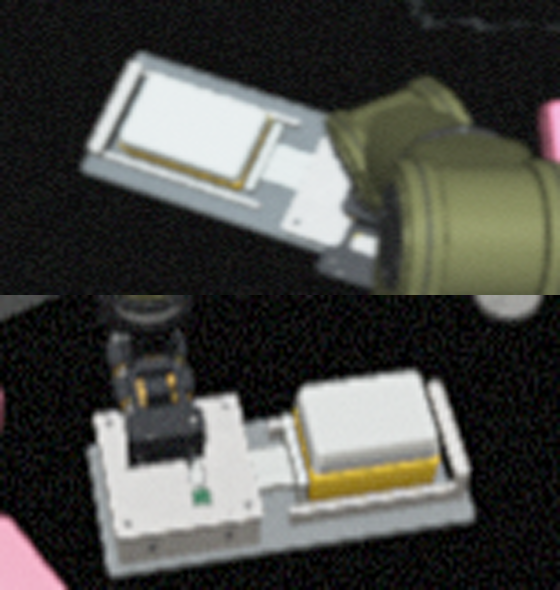

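The jaw has advanced and now meets the rack, so the knob is moving (gripper over the deck, scene crop ~(165,420)). I continue in small steps and watch the force.

```bash
python3 -m jog '[[[0,0,0,3,0,0,0],[0,0,0,2,0,0,0],[0,0,0,2,0,0,0],[0,0,0,0,0,0,0]]]'; python3 go.py
python3 -m jog '[[[0,0,0,2,0,0,0],[0,0,0,1,0,0,0],[0,0,0,0,0,0,0]]]'; python3 go.py
python3 - <<'E'
from h import *
exec(open('go.py').read().split('s=status')[0])
for n in('top','scene'):
    p,D=vision.snapshot(n);x0,y0,x1,y1=BOX[n];v,u=np.mgrid[y0:y1,x0:x1];uv=np.c_[u.ravel(),v.ravel()]
    o,d=ray(n,uv);P=o+d*D[y0:y1,x0:x1].reshape(-1,1);L=np.c_[(P[:,:2]-O)@X,(P[:,:2]-O)@Y,P[:,2]]*1000
    q=L[(L[:,2]>76)&(L[:,2]<90)&(L[:,1]>5)&(abs(L[:,0])<50)];print(n,'lid',np.percentile(q,[2,50,98],axis=0).round(1).tolist(),len(q))
E
```

```text
clock: 4.75
ee_pos: [0.5561, -0.0258, 0.0669]
tcp_rot: [179.6, -0.2, 69.2]
force: [-0.3, -1.0, -1.2]
width: 0.0004
grasp_force: 0.8
t 4.75 dock [ -18.  -110.3   66.9] rot [179.64  -0.23  69.21] F dock [ 0.13 -1.04 -1.21] w 0.00041755825379044087 j [  6.  50. -13. 109.  25.  24. -47.]
clock: 5.0
ee_pos: [0.5571, -0.0229, 0.0669]
tcp_rot: [179.6, -0.2, 69.2]
force: [0.3, -1.1, -0.8]
width: 0.0005
grasp_force: 0.8
t 5.0 dock [ -18.  -107.2   66.9] rot [179.64  -0.24  69.22] F dock [ 0.62 -0.9  -0.76] w 0.0005171296066329954 j [  5.  50. -13. 109.  25.  24. -47.]
top lid [[-35.5, 34.6, 76.7], [0.2, 89.6, 82.2], [37.0, 144.0, 89.3]] 777
scene lid [[-33.6, 34.0, 76.2], [3.3, 88.2, 80.4], [39.4, 142.6, 86.1]] 526
```

```bash
python3 -m jog '[[[0,0,0,1.5,0,0,0],[0,0,0,1.5,0,0,0],[0,0,0,0,0,0,0]]]'; python3 go.py
python3 -m jog '[[[0,0,0,1,0,0,0],[0,0,0,1,0,0,0],[0,0,0,0,0,0,0]]]'; python3 go.py
```

```text
clock: 5.35
ee_pos: [0.5582, -0.0201, 0.067]
tcp_rot: [179.6, -0.2, 69.2]
force: [-0.9, -1.6, -0.6]
width: 0.0004
grasp_force: 0.9
t 5.35 dock [ -18.  -104.2   67. ] rot [179.64  -0.24  69.22] F dock [-0.24 -1.85 -0.57] w 0.0004210041425376875 j [  5.  50. -13. 109.  25.  24. -47.]
clock: 5.6
ee_pos: [0.5585, -0.0193, 0.0669]
tcp_rot: [179.7, -0.1, 69.2]
force: [-1.3, -4.7, -0.1]
width: 0.0006
grasp_force: 1.9
t 5.6 dock [ -18.  -103.3   66.9] rot [ 1.7967e+02 -1.5000e-01  6.9170e+01] F dock [ 0.47 -4.84 -0.13] w 0.0006483495286810447 j [  5.  50. -13. 109.  25.  24. -47.]
```

```bash
python3 -m jog '[[[0,0,0,1,0,0,0],[0,0,0,1,0,0,0],[0,0,0,0,0,0,0]]]'; python3 go.py
```

```text
clock: 5.85
ee_pos: [0.5585, -0.0192, 0.0669]
tcp_rot: [179.7, 0.0, 69.1]
force: [-0.7, -7.5, 1.2]
width: 0.0002
grasp_force: 3.4
t 5.85 dock [ -18.  -103.2   66.9] rot [1.7969e+02 1.0000e-02 6.9100e+01] F dock [ 1.97 -7.25  1.18] w 0.00016384718706245597 j [  5.  50. -13. 108.  25.  24. -48.]
```

The clamp has hit its stop: the force rises with no motion, TCP y is -103.2, and so the knob is at about -78.5. I back off and go round to the knob's -x side.

```bash
python3 -m jog '[[[0,0,0,-5,0,0,0],[0,0,0,-12,0,0,0],[0,0,0,-12,0,0,0],[0,0,0,0,-12,0,0],[0,0,0,0,-18,0,0],[0,0,0,0,-18,0,0],[0,0,0,0,0,0,0]]]'; python3 go.py -66 -79 66; python3 k.py
```

```text
clock: 6.43
ee_pos: [0.5, -0.0259, 0.0665]
tcp_rot: [179.9, -0.2, 69.3]
force: [-0.6, 0.3, 0.5]
width: 0.0005
grasp_force: 0.0
t 6.43 dock [ -70.3 -130.4   66.5] rot [ 1.7995e+02 -1.6000e-01  6.9320e+01] F dock [-0.67  0.03  0.5 ] w 0.000541603269307682 j [  4.  48. -10. 118.  27.  16. -50.]
tool shift mm [51.3  4.5  0.6] world target [0.522 0.021 0.066] rotvec to aim [ 0.0009 -0.0028  0.0038]
scene (75, [275.4, 209.1], [272, 204, 8, 12]) knob dock [-24.9 -79. ]
```

```bash
python3 -m jog '[[[0,0,0.003,12,1,0,0],[0,0,0,15,1,0,0],[0,0,0,15,0,0,0],[0,0,0,9,0,0,0],[0,0,0,0,0,0,0]]]'; python3 go.py -45 -79 66; python3 k.py
```

```text
clock: 6.95
ee_pos: [0.5263, 0.0246, 0.0669]
tcp_rot: [179.6, -0.5, 69.3]
force: [0.2, 0.9, -0.5]
width: 0.0005
grasp_force: 0.0
t 6.95 dock [-63.8 -73.8  66.9] rot [179.57  -0.46  69.3 ] F dock [-0.17  0.94 -0.47] w 0.0004942223739854721 j [ -1.  48. -11. 114.  25.  19. -52.]
tool shift mm [-5.3 18.7  1. ] world target [0.542 0.013 0.066] rotvec to aim [ 0.0074 -0.008   0.0035]
scene (41, [275.5, 211.6], [273, 208, 6, 8]) knob dock [-13.7 -80.7]
```

```bash
python3 -m jog '[[[0,0,0,-5,6,0,0],[0,0,0,0,5,0,0],[0,0,0,0,2,0,0],[0,0,0,0,0,0,0]]]'; python3 go.py -45 -79.5 66; python3 -m jog '[[[0,0,0,0,2,0,0],[0,0,0,0,2,0,0],[0,0,0,0,2,0,0],[0,0,0,0,0,0,0]]]'; python3 go.py -40 -79.5 66;
```

```text
clock: 7.38
ee_pos: [0.5346, 0.0092, 0.0666]
tcp_rot: [179.7, -0.2, 68.9]
force: [-0.2, -0.2, 0.1]
width: 0.0003
grasp_force: 0.2
t 7.38 dock [-50.6 -85.2  66.6] rot [ 1.7968e+02 -1.5000e-01  6.8900e+01] F dock [-0.1  -0.24  0.11] w 0.00028601607576842793 j [  1.  49. -11. 113.  25.  20. -51.]
tool shift mm [5.7 5.6 0.7] world target [0.542 0.013 0.066] rotvec to aim [ 0.0055 -0.0027 -0.0035]
clock: 7.72
ee_pos: [0.5402, 0.0083, 0.0668]
tcp_rot: [179.7, -0.2, 69.0]
force: [-2.1, -0.4, -1.1]
width: 0.0005
grasp_force: 0.9
t 7.72 dock [-44.9 -84.1  66.8] rot [179.67  -0.2   69.  ] F dock [-1.87 -1.12 -1.05] w 0.000525662818231968 j [  1.  49. -12. 112.  25.  21. -51.]
tool shift mm [4.6 4.9 0.8] world target [0.546 0.011 0.066] rotvec to aim [ 0.0057 -0.0034 -0.0017]
```

```bash
python3 -m jog '[[[0,0,0,0,-4,0,0],[0,0,0,4.5,0,0,0],[0,0,0,0,0,0,0],[0,0,0,0,0,0,0]]]'; python3 go.py; python3 -m jog '[[[0,0,0,0,3,0,0],[0,0,0,0,3,0,0],[0,0,0,0,3,0,0],[0,0,0,0,3,0,0],[0,0,0,0,0,0,0]]]'; python3 go.py -40 -79.5 66; python3 k.py
```

```text
clock: 8.05
ee_pos: [0.5391, 0.0154, 0.0671]
tcp_rot: [179.6, -0.3, 69.1]
force: [-0.1, -0.2, 0.4]
width: 0.0006
grasp_force: 0.0
t 8.05 dock [-48.6 -77.8  67.1] rot [179.58  -0.31  69.11] F dock [ 0.03 -0.25  0.43] w 0.000570796797773354 j [  0.  49. -11. 112.  25.  21. -51.]
clock: 8.47
ee_pos: [0.5502, 0.0099, 0.0669]
tcp_rot: [179.6, -0.3, 69.0]
force: [-0.2, 0.3, -0.2]
width: 0.0002
grasp_force: 0.3
t 8.47 dock [-36.2 -79.   66.9] rot [179.61  -0.26  69.  ] F dock [-0.24  0.18 -0.2 ] w 0.0002175773086004247 j [  1.  49. -12. 110.  24.  23. -50.]
tool shift mm [-0.5 -3.8  0.9] world target [0.546 0.011 0.066] rotvec to aim [ 0.0068 -0.0046 -0.0017]
scene (19, [276.4, 217.2], [274, 216, 6, 4]) knob dock [ 11.5 -82.2]
```

```bash
python3 -m jog '[[[0,0,0,0,3,0,0],[0,0,0,0,3,0,0],[0,0,0,0,3,0,0],[0,0,0,0,3,0,0],[0,0,0,0,0,0,0]]]'; python3 go.py; python3 -m jog '[[[0,0,0,0,2,0,0],[0,0,0,0,2,0,0],[0,0,0,0,2,0,0],[0,0,0,0,0,0,0]]]'; python3 go.py; python3 k.py
```

```text
clock: 8.98
ee_pos: [0.5612, 0.0052, 0.0669]
tcp_rot: [179.6, -0.2, 69.0]
force: [-0.7, 0.6, -0.5]
width: 0.0003
grasp_force: 0.3
t 8.98 dock [-24.2 -79.4  66.9] rot [179.62  -0.23  68.99] F dock [-0.85  0.3  -0.54] w 0.00031098427106452677 j [  2.  50. -13. 108.  24.  24. -49.]
clock: 9.32
ee_pos: [0.5666, 0.0032, 0.067]
tcp_rot: [179.6, -0.2, 69.0]
force: [-2.5, -0.0, -0.6]
width: 0.0005
grasp_force: 0.5
t 9.32 dock [-18.5 -79.4  67. ] rot [179.63  -0.22  69.  ] F dock [-2.33 -0.91 -0.57] w 0.000491294908303921 j [  3.  50. -13. 107.  24.  25. -49.]
scene (17, [277.6, 221.2], [275, 220, 6, 4]) knob dock [ 29.5 -81.4]
```

```bash
python3 -m jog '[[[0,0,0,0,2,0,0],[0,0,0,0,1.5,0,0],[0,0,0,0,1.5,0,0],[0,0,0,0,0,0,0]]]'; python3 go.py; python3 -m jog '[[[0,0,0,0,1.5,0,0],[0,0,0,0,1.5,0,0],[0,0,0,0,0,0,0]]]'; python3 go.py; python3 k.py
```

```text
clock: 9.75
ee_pos: [0.5713, 0.0017, 0.0671]
tcp_rot: [179.6, -0.2, 69.0]
force: [-1.0, 0.0, -0.5]
width: 0.0007
grasp_force: 0.5
t 9.75 dock [-13.6 -79.2  67.1] rot [179.63  -0.24  69.02] F dock [-0.99 -0.34 -0.48] w 0.0006506057616463276 j [  3.  50. -13. 106.  24.  26. -48.]
clock: 10.0
ee_pos: [0.5717, 0.0014, 0.0669]
tcp_rot: [179.9, -0.2, 69.1]
force: [-6.6, 2.0, 3.9]
width: 0.0005
grasp_force: 3.1
t 10.0 dock [-13.  -79.3  66.9] rot [ 1.7987e+02 -1.6000e-01  6.9070e+01] F dock [-6.87 -0.52  3.87] w 0.0005374053566612573 j [  3.  50. -14. 106.  24.  26. -48.]
scene (16, [277.9, 222.4], [275, 221, 6, 4]) knob dock [ 34.8 -81.4]
```

The short leg has hit its stop: TCP x is -13.0, plus half the finger width (17.5) and the knob radius (15), which gives 19.5. I withdraw, lift and look.

```bash
python3 -m jog '[[[0,0,0,0,-6,0,0],[0,0,0,0,-12,0,0],[0,0,0,0,-12,0,0],[0,0,0,0,-5,0,0],[0,0,0,0,0,-15,0],[0,0,0,0,0,-30,0],[0,0,0,0,0,-35,0],[0,0,0,0,0,-35,0],[0,0,0,0,0,-35,0],[0,0,0,-30,0,0,0],[0,0,0,-38,0,0,0],[0,0,0,-38,0,0,0],[0,0,0,-38,0,0,0],[0,0,0,-38,0,0,0],[0,0,0,-38,0,0,0],[0,0,0,-38,0,0,0],[0,0,0,-20,0,0,0],[0,0,0,0,0,0,0],[0,0,0,0,0,0,0],[0,0,0,0,0,0,0]]]'; python3 go.py; python3 k.py; python3 - <<'E'
from h import *
exec(open('go.py').read().split('s=status')[0])
o=[]
for n in('top','scene'):
    p,D=vision.snapshot(n);x0,y0,x1,y1=BOX[n];v,u=np.mgrid[y0:y1,x0:x1];uv=np.c_[u.ravel(),v.ravel()]
    r,d=ray(n,uv);P=r+d*D[y0:y1,x0:x1].reshape(-1,1);L=np.c_[(P[:,:2]-O)@X,(P[:,:2]-O)@Y,P[:,2]]*1000
    q=L[(L[:,2]>76)&(L[:,2]<90)&(L[:,1]>5)&(abs(L[:,0])<50)];print(n,'lid',np.percentile(q,[2,50,98],axis=0).round(1).tolist(),len(q))
    o.append(cv2.resize(p[100:280,190:430,::-1],(400,300),interpolation=cv2.INTER_CUBIC))
cv2.imwrite('pics/e.png',np.hstack(o))
E
```

```text
clock: 11.77
ee_pos: [0.4415, -0.2457, 0.216]
tcp_rot: [179.6, -0.3, 69.1]
force: [0.2, 0.7, -0.3]
width: 0.0005
grasp_force: 0.0
t 11.77 dock [ -46.6 -356.6  216. ] rot [179.57  -0.28  69.1 ] F dock [-0.09  0.67 -0.3 ] w 0.00046379613018376675 j [ 39.  34. -23. 112.  20.  38. -17.]
top (55, [281.2, 188.8], [278, 185, 8, 9]) knob dock [ 16.9 -78.4]
scene (65, [277.7, 218.6], [274, 214, 8, 11]) knob dock [ 18.3 -79.1]
top lid [[-36.1, 38.6, 76.4], [0.1, 93.7, 82.3], [36.6, 148.0, 88.7]] 805
scene lid [[-35.3, 38.4, 76.3], [4.2, 91.9, 80.3], [39.7, 146.3, 86.7]] 517
```

View pics/e.png

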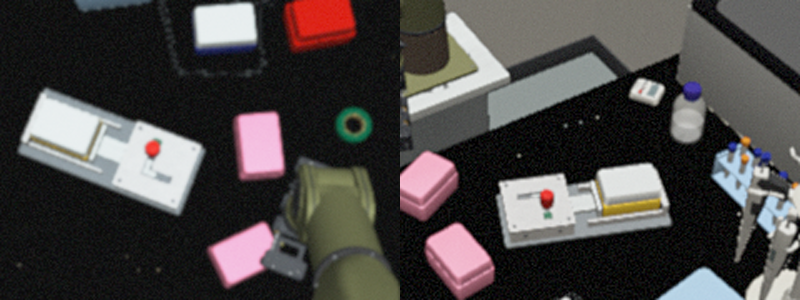

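The knob is by the green mark (crop (152,148)), about 38 mm along the short leg. The rack is home at the end stop, the bystanders have not moved, and the gripper is high and clear.

```bash
python3 -c "
from cell import ticket
print(ticket.sign_off())"
```

```text
the job is handed in; nothing more can be done
None
```

The rack is clamped against the end stop and the knob is locked at the end of the short leg by the green mark; the arm finished clear and the job is handed in at about 12 s (no verdict was returned).

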